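Unscrew the grating-disc cap of unknown thread hand

TASK

The grating disc of the vegetable grater has to be washed, so take off the orange cap that holds it on the spindle. Nobody remembers whether its short thread is normal or reverse: try to loosen it one way, and if it stops dead go the other way, until it has come unscrewed (about a quarter turn). Then lift the cap off and finish holding it still in the gripper, well clear (a hand's width) straight above the spindle, without moving the mug, the spice jar or the kitchen timer.

Things in the scene. Friction and masses are not known exactly. Their poses are not given: they have to be found in the camera images.
- cap: Orange plastic cap, about 60 g: round skirt 43 mm in diameter, 26 mm high, with an upright flat-sided grip bar on top, 28 mm long (along the cap's x axis), 15 mm thick (along y), rising from 26 to 50 mm above the skirt's lower rim. Origin: on its axis at the lower rim; z up. Seated it rests loosely on the disc, its x axis along the grater's x axis. Two inner lugs sit under the spindle's thread.
- cap_grip (a point): Centre of the cap's grip bar, on the cap's axis, 38 mm above its lower rim; axes as the cap's. The thread hand differs from start to start and cannot be seen: one way the cap meets a hard stop within 10 degrees, the other way it turns easily and may rise 3 mm; from 65 to 90 degrees it is free to be lifted (a second stop follows near 98), before that it cannot be pulled off. No spring, no other catch.
- spindle (a point): Point on the spindle axis at the upper face of the steel grating disc, 63 mm above the worktop; its axes are the grater's (z up). The seated cap's origin is here. The spindle end is 21 mm tall.
- grater: White low motorised vegetable grater, fixed to the worktop: base 150 x 270 mm, 40 mm high; round steel grating disc 136 mm in diameter, its face 63 mm above the worktop; square motor housing 92 x 86 mm, 89 mm high, centred 132 mm from the spindle along the grater's +y axis. Origin: on the worktop under the spindle axis, z up.
- mug: Dark green mug, 92 x 128 x 95 mm high, stands behind the grater. Leave alone. Origin: centre of its underside.
- spice_jar: Spice jar with dark cap, 41 mm in diameter, 105 mm high, stands behind the grater. Leave alone. Origin: centre of its underside.
- timer: Kitchen timer, red dial on white foot, 60 mm in diameter, 48 mm high, beside the grater on the side away from the motor housing. Leave alone. Origin: centre of its underside.

How it is judged:
On the way:
1. the cap has been turned at least 40 degrees from its seated direction while still on the spindle (angle between the x axis of cap and the x axis of grater, either way round above 0.7 rad and z of cap in the frame of spindle below 0.015 m and horizontal distance between cap and spindle below 0.01 m), for 0.05 s.
At the end, for the whole second after the job is handed in: The cap is held by the fingers (over 1 N), still (under 30 mm/s), its lower rim more than 60 mm above the disc and within 60 mm of the spindle axis to the side, not touching the grater (z of cap in the frame of spindle above 0.06 m and horizontal distance between cap and spindle below 0.06 m and contact force between the fingers and cap above 1 N and contact force between cap and grater below 0.1 N and linear speed of cap below 0.03 m/s); the arm keeps its last pose, push and grip.
It fails at once if the mug is shoved more than 20 mm (distance of mug from where it was at the start of the episode above 0.02 m).
It fails at once if the spice jar is shoved more than 20 mm (distance of spice_jar from where it was at the start of the episode above 0.02 m).
It fails at once if the kitchen timer is shoved more than 20 mm (distance of timer from where it was at the start of the episode above 0.02 m).
It also fails if it takes over 42 s, if anything falls off the work surface, if the arm or the gripper's body presses on something with over 40 N, if the wrist force passes 120 N, or if a joint passes its speed limit or range.

ROBOT

A 7-joint arm with a two-finger parallel gripper is mounted at the origin on a cart in front of the work surface, level with it; the furniture and walls round the work are solid. World frame = base frame: x ahead of the robot, y to its left, z up, the work surface at z = 0. Lengths are in m, angles in rad, forces in N, time in s.
With the tool pointing down it reaches from about 0.425 to 0.925 m from the base axis. Payload 6.8 kg.
Tool frame: the origin (TCP) lies at the very end of the fingers, on their centre line; the grasp point (between the pads) lies 19 mm behind it (hold_point_z is the distance from the TCP to the grasp point, in m); z points along the fingers, y is the direction in which the jaws open and shut (so a half turn about z gives the same grasp; the last joint's range is limited). The gripper opens to 85 mm and grips with 20 to 120 N. Pads are 22 mm wide; open, the fingers measure 114 mm over their backs; the gripper's body (76 mm by 85 mm) begins 54 mm behind the grasp point. The pads swing forward as they close: fully open they stand 13 mm farther back than shut.
Start: joints at [-1.241, 0.477, 0.022, 1.555, -0.011, 1.109, -0.083], TCP at [0.286, 0.611, 0.231] pointing down, gripper open.
Joint ranges: [-2.96, 2.96], [-0.34, 2.1], [-1.41, 1.46], [0.24, 2.44], [-1.37, 4.51], [0.17, 1.92], [-2.96, 2.96]. Speed limits (rad/s): [2.39, 2.39, 3.14, 3.14, 3.14, 3.14, 3.14].

INTERFACE

Orientations are given as a unit quaternion [w, x, y, z].
In Python, from station import get_obs, read_camera, calibration, hand_in, regions_of, hold_point_z gives the robot as it stands.
- The arm moves only by the tool send_rows, never from a script. Its argument "motion" is text: rows parted by semicolons, each of 7 numbers parted by spaces: the shift along the world's x, y, z in cm, then the turn, a rotation vector about the world's x, y, z in degrees, then the closure, from 0 (fully open) to 1 (shut). In form: dx dy dz rx ry rz fingers; .... A call has 1 to 20 rows; each row shifts and turns the pose as measured when the row begins; what a row does not reach is not made up. A row lasts 1/12 s, in which the tool goes at most 41.7 mm and 7.16 degrees, less where a joint would pass 70% of its speed; a pose out of reach is approached as far as the arm can. A call is refused whole if a number of a shift passes 4.17 or a number of a turn 7.16, either way. A call with a gripper value outside its range is refused whole. The fingers move at their own pace and stop on an object; "newtons" is the grip in N (left out, the last holds). Time passes only in rows, so rows that do not move let the fingers close. It gives the time, the measured TCP pose, the force and the opening at its end, in the units of the state.
- get_obs(): the state, without advancing time (a new reading comes with each control period).
- read_camera(name): name is "scene" or "top" or "wrist"; returns the picture (420x560x3 uint8, red, green, blue); there is no depth.
- calibration(name): a dict with "mtx" (3x3 intrinsics, pixels), "R" (3x3) and "t" (3): a world point X has camera coordinates R X + t; the wrist camera has in their place "hand_eye" (4x4, takes a point from camera to tool coordinates, whose origin is the TCP and whose axes are the flange's). Camera axes: x right, y down, z forward; pixel columns grow to the right and rows downward; lengths in m; the calibration is good to about 2 mm. The wrist camera is an equidistant fisheye: a pixel r from the principal point sees the ray r / f radians off the axis. A picture is of the moment at which its call begins: read the wrist's pose just before it. calibration takes no time and is no camera call.
- hand_in(): hands the job in, once; it reports no verdict.
Trained networks look in the newest picture that a camera, given by its name, has taken for a name from the list of things; names that differ only in an ending like _2 or _b are one class to them, and where a whole thing is asked for, a point or a joint stands for the part that bears it (a point fixed in the world has none). Each returns a list of dicts, best first, with "conf" (0 to 1); they miss things now and then, are a little off and sometimes report something else, mostly with a low value. They report only what shows in the picture. A call takes as long as a camera call.
- regions_of(thing, camera): "region" (420x560 bool, what is visible of it) and "point" ([column, row] in pixels, amid what is visible of it).
The state is a dict: "t": time; "q": joint angles; "joint_vel": joint speeds; "joint_torque": joint torques, N m; "eef_pos": TCP position; "tool_rot": TCP orientation; "contact_force": force on the tool from outside, world axes, zero at the start; "torque": the same for the moment, N m; "gripper_width": opening from 0.0 (shut) to 1.0 (fully open).
Only numpy, scipy, OpenCV 4.12 (cv2) and the standard library are available. Lean on these libraries where they do the work, as an engineer would, in place of code of your own. Each camera call takes 0.05 s, during which the arm holds its last target.

## Working session

There is one attempt and no reset: what is moved stays moved. The work goes in short steps, Python scripts to look and compute and a tool call to move; the robot and the scene stay as the last step left them, time stands still between calls to the robot, and variables do not carry over. Pictures are saved under pics/ and viewed, and the job is handed in when it is done.

Besides the shell and the picture viewer there is one more tool, called after "Call:" by a JSON object that holds its "api" and its "payload", one argument or row to a line. send_rows: Moves the arm, as the interface text tells. Its arguments: {"type":"object","properties":{"motion":{"type":"string"},"newtons":{"type":"number"}},"required":["motion"]}

```bash
mkdir -p pics
python3 - <<'E'
from station import *
import cv2,numpy as np
o=get_obs();print(o)
for c in ["scene","top","wrist"]:
    im=read_camera(c);cv2.imwrite(f"pics/{c}0.png",im[:,:,::-1])
    k=calibration(c);print(c,{a:np.round(b,4).tolist() if not isinstance(b,str) else b for a,b in k.items()})
    for n in ["cap","cap_grip","grater","timer","mug","spice_jar"]:
        for r in regions_of(n,c)[:2]:
            ys,xs=np.where(r["region"]);print(c,n,round(r["conf"],2),np.round(r["point"],1),xs.min(),xs.max(),ys.min(),ys.max(),len(xs))
print(hold_point_z)
E
```

```text
{'t': 0.0, 'q': array([-1.24106335,  0.47781212,  0.02236009,  1.55647765, -0.01153239,
        1.10926087, -0.08314369]), 'joint_vel': array([ 8.58342268e-05,  1.43118127e-03, -6.13412981e-04,  1.28176082e-03,
        1.59867430e-03,  1.47177052e-03, -9.23513034e-04]), 'joint_torque': array([ 2.90446669e-04, -5.96472967e+01,  1.60828885e+00, -2.81193334e+01,
        1.25757518e-02,  9.57451179e-03,  3.39736653e-05]), 'eef_pos': array([0.28594958, 0.61078213, 0.23030696]), 'tool_rot': array([-1.41165091e-04,  2.17198797e-01,  9.76126962e-01, -9.03963147e-04]), 'contact_force': array([ 0.0305533 , -0.0811229 , -0.28166698]), 'torque': array([ 0.05908353, -0.02546231,  0.03744682]), 'gripper_width': 0.9984097895514014}
scene {'mtx': [[471.6199, 0.0, 282.1237], [0.0, 471.6199, 208.7936], [0.0, 0.0, 1.0]], 'R': [[0.6099, -0.7924, -0.0095], [-0.3276, -0.2412, -0.9135], [0.7216, 0.5602, -0.4067]], 't': [-0.322, 0.3183, 0.5699]}
scene cap 0.98 [249.9 231.9] 239 260 219 247 484
scene cap_grip 0.83 [248.1 235.1] 239 260 219 247 508
scene grater 0.75 [229.7 252.3] 166 301 208 294 6414
scene ti
[... 346 characters left out ...]
[0.1408, -0.0197, -0.9898]], 't': [0.0883, 0.6612, 0.8672]}
top cap_grip 0.68 [287.  265.9] 278 297 257 276 322
top grater 0.78 [261.9 266.7] 206 324 232 301 7478
top timer 0.91 [357.  266.4] 345 370 253 277 521
top timer 0.31 [291.1 266.3] 278 298 256 276 342
top mug 0.62 [231.5 185.3] 206 260 168 209 1587
top spice_jar 0.91 [305.1 206.8] 296 315 190 213 357
top spice_jar 0.19 [289.8 265.1] 278 297 256 276 341
wrist {'mtx': [[325.1923, 0.0, 273.4575], [0.0, 325.1923, 213.6914], [0.0, 0.0, 1.0]], 'hand_eye': [[0.0003, -0.9517, -0.3069, 0.0787], [1.0, 0.0001, 0.0006, 0.0003], [-0.0006, -0.3069, 0.9517, -0.1431], [0.0, 0.0, 0.0, 1.0]]}
wrist grater 0.86 [120.3 407.1] 97 147 373 419 1601
0.0187
```

Run:
```python
import cv2
a=cv2.imread("pics/top0.png")[150:320,190:390];cv2.imwrite("pics/t0c.png",cv2.resize(a,None,fx=4,fy=4,interpolation=2)[:600])
a=cv2.imread("pics/scene0.png")[170:310,150:350];cv2.imwrite("pics/s0c.png",cv2.resize(a,None,fx=4,fy=4,interpolation=2))
```

```text
(no output)
```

View pics/t0c.png

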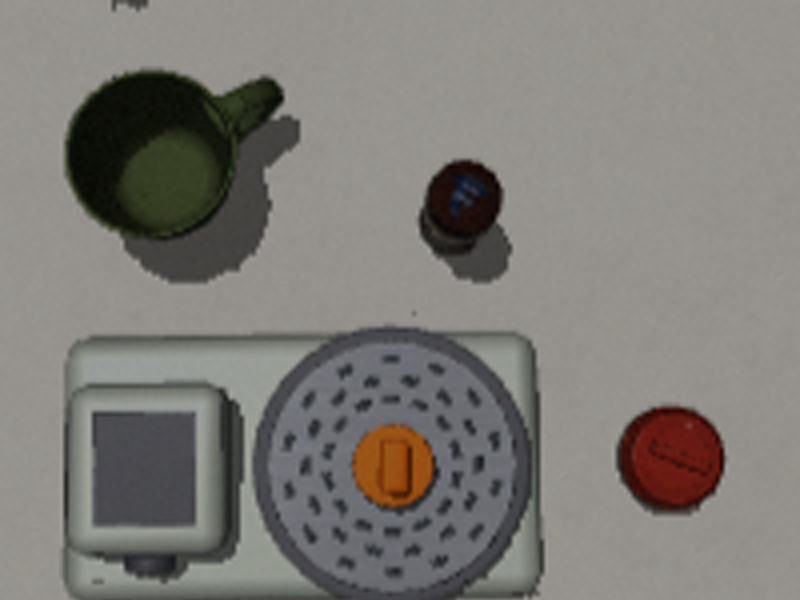

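View pics/s0c.png

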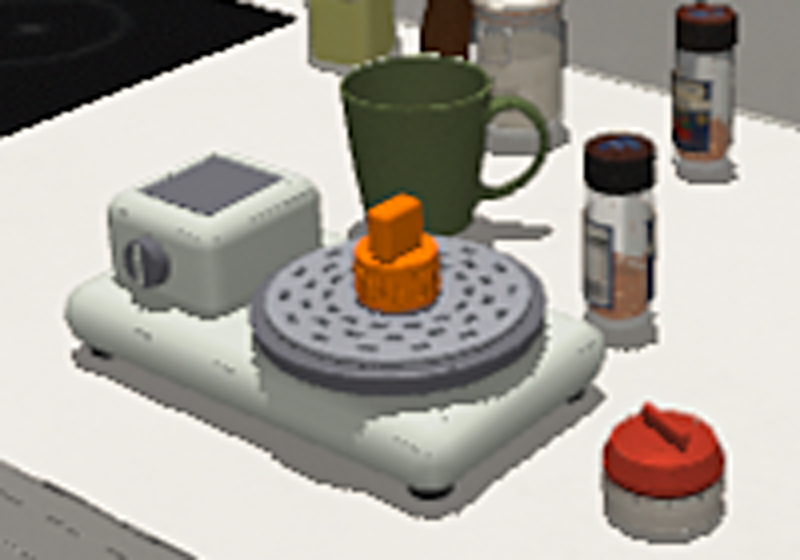

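View pics/scene0.png

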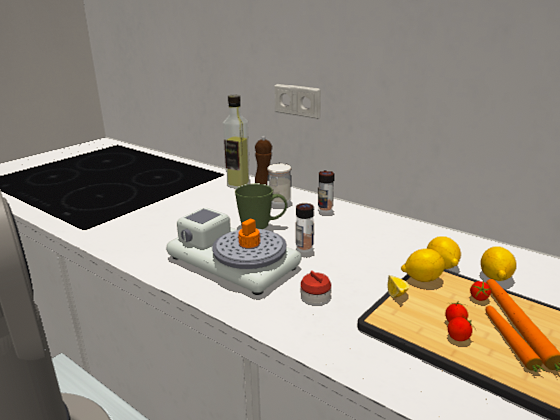

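```bash
cat > h.py <<'E'
from station import *
import cv2,numpy as np
def ray(c,u,v):
    k=calibration(c);R=np.array(k["R"]);t=np.array(k["t"]);d=R.T@np.linalg.solve(np.array(k["mtx"]),[u,v,1]);return -R.T@t,d
def atz(c,u,v,z):
    C,d=ray(c,u,v);return C+d*(z-C[2])/d[2]
def proj(c,X):
    k=calibration(c);p=np.array(k["mtx"])@(np.array(k["R"])@np.array(X)+np.array(k["t"]));return p[:2]/p[2]
E
python3 - <<'E'
from h import *
for c in ["top","scene"]:
    im=cv2.imread(f"pics/{c}0.png").astype(int)
    b,g,r=im[...,0],im[...,1],im[...,2]
    m=(r-b>80)&(g-b>25)
    n,l,s,ce=cv2.connectedComponentsWithStats(m.astype(np.uint8))
    for i in range(1,n):
        if s[i,4]>100: print(c,s[i],ce[i])
# top: bar top corners at z=.113
for p in [(383,440),(408,440),(408,492),(383,492),(395.5,466)]:
    u,v=190+p[0]/4-.5*.75,150+p[1]/4-.5*.75
    print(p,atz("top",u,v,.113).round(4))
print("disc",[atz("top",190+x/4-.37,150+y/4-.37,.063).round(4) for x,y in [(254,466),(531,466),(392,327)]])
print("base edges",[atz("top",190+x/4-.37,150+y/4-.37,.035).round(4) for x,y in [(90,338),(510,332),(540,380),(540,580),(65,380),(65,560)]])
print("camera",ray("top",0,0)[0],ray("scene",0,0)[0])
print("timer",atz("top",357,266,.045),"jar",atz("top",305.5,199,.1),"mug",atz("top",228,188,.09))
E
```

```text
top [450 137  28  29 573] [464.22513089 148.35951134]
top [406 143  31  27 624] [421.10416667 155.94551282]
top [ 463  176   74   77 2876] [509.80493741 207.28616134]
top [ 406  178  133  104 8035] [458.90715619 237.54611077]
top [278 256  20  21 293] [287.7883959  265.87030717]
scene [238 218  22  30 487] [248.67351129 234.11704312]
scene [  364   236   196   173 15367] [474.61332726 318.80438602]
(383, 440) [0.5381 0.0853 0.113 ]
(408, 440) [0.5381 0.0724 0.113 ]
(408, 492) [0.5116 0.0725 0.113 ]
(383, 492) [0.5116 0.0854 0.113 ]
(395.5, 466) [0.5248 0.0789 0.113 ]
disc [array([0.5246, 0.1546, 0.063 ]), array([0.5241, 0.003 , 0.063 ]), array([0.6004, 0.0789, 0.063 ])]
base edges [array([0.5965, 0.2498, 0.035 ]), array([0.5996, 0.0106, 0.035 ]), array([ 0.5722, -0.0061,  0.035 ]), array([ 0.4607, -0.0042,  0.035 ]), array([0.5728, 0.2634, 0.035 ]), array([0.4728, 0.261 , 0.035 ])]
camera [0.5327272  0.10537242 0.94977086] [-0.1106072  -0.4976428   0.51952983]
timer [ 0.52399714 -0.0767666   0.045     ] jar [0.66717479 0.04128581 0.1       ] mug [0.69291252 0.20898008 0.09      ]
```

Call:
{"api": "send_rows", "payload": {
  "motion": "1.5 -3.3 0 0 0 1.6 0;1.5 -3.3 0 0 0 1.6 0;1.5 -3.3 0 0 0 1.6 0;1.5 -3.3 0 0 0 1.6 0;1.5 -3.3 0 0 0 1.6 0;1.5 -3.3 0 0 0 1.6 0;1.5 -3.3 0 0 0 1.6 0;1.5 -3.3 0 0 0 1.6 0;1.5 -3.3 0 0 0 1.6 0;1.5 -3.3 0 0 0 1.6 0;1.5 -3.3 0 0 0 1.6 0;1.5 -3.3 0 0 0 1.6 0;1.5 -3.3 0 0 0 1.6 0;1.5 -3.3 0 0 0 1.6 0",
  "newtons": 40
}}

```text
t: 2.22
eef_pos: [0.4941, 0.1373, 0.233]
tool_rot: [-0.0, 0.005, 1.0, 0.004]
contact_force: [0.0, 1.0, -0.7]
gripper_width: 1.005
```

Call:
{"api": "send_rows", "payload": {
  "motion": "1.5 -2.9 0 0 0 0 0;1.5 -2.9 -1.5 0 0 0 0;0 0 -2 0 0 0 0;0 0 0 0 0 0 0"
}}

```text
t: 2.55
eef_pos: [0.5295, 0.0661, 0.1998]
tool_rot: [0.003, 0.011, 1.0, 0.003]
contact_force: [-1.1, 1.0, -0.3]
gripper_width: 0.997
```

Run:
```python
from h import *
from scipy.spatial.transform import Rotation as Ro
o=get_obs();print(o["t"],o["eef_pos"],o["tool_rot"],o["q"].round(2))
im=read_camera("wrist");cv2.imwrite("pics/w1.png",im[:,:,::-1])
k=calibration("wrist");H=np.array(k["hand_eye"]);K=np.array(k["mtx"])
w,x,y,z=o["tool_rot"];Rt=Ro.from_quat([x,y,z,w]).as_matrix()
C=o["eef_pos"]+Rt@H[:3,3]
def pr(X):
    v=H[:3,:3].T@Rt.T@(np.array(X)-C);th=np.arctan2(np.hypot(v[0],v[1]),v[2]);a=np.arctan2(v[1],v[0])
    return K[:2,2]+K[0,0]*th*np.array([np.cos(a),np.sin(a)])
g=im[:,:,::-1].copy()
cx,cy=.5245,.079
for dx in(-.014,.014):
    for dy in(-.0075,.0075):
        p=pr([cx+dx,cy+dy,.113]);cv2.circle(g,tuple(np.int32(p.round())),2,(255,0,0),-1)
for R_,zz in((.0215,.089),(.0215,.063),(.068,.063)):
  for a in np.linspace(0,6.28,40):
    p=pr([cx+R_*np.cos(a),cy+R_*np.sin(a),zz]);cv2.circle(g,tuple(np.int32(p.round())),1,(0,255,0),-1)
cv2.imwrite("pics/w1o.png",g)
im=cv2.imread("pics/scene0.png")
im=cv2.resize(im[200:300,190:310],None,fx=6,fy=6,interpolation=2)
for dx in(-.014,.014):
    for dy in(-.0075,.0075):
        p=(proj("scene",[cx+dx,cy+dy,.113])-[190,200]+.5)*6;cv2.circle(im,tuple(np.int32(p)),3,(255,0,0),-1)
for a in np.linspace(0,6.28,40):
    p=(proj("scene",[cx+.0215*np.cos(a),cy+.0215*np.sin(a),.063])-[190,200]+.5)*6;cv2.circle(im,tuple(np.int32(p)),2,(0,255,0),-1)
cv2.imwrite("pics/s0o.png",im)
```

```text
2.55 [0.52945644 0.06607652 0.19981525] [0.00343918 0.01097466 0.99992798 0.00342877] [-0.42  0.28  0.21  1.94 -0.08  0.92  1.39]
```

View pics/w1o.png

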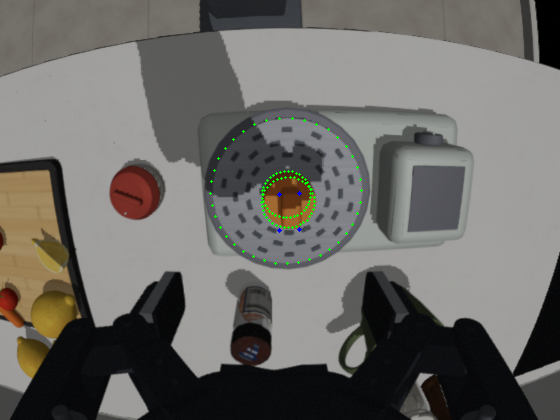

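View pics/s0o.png

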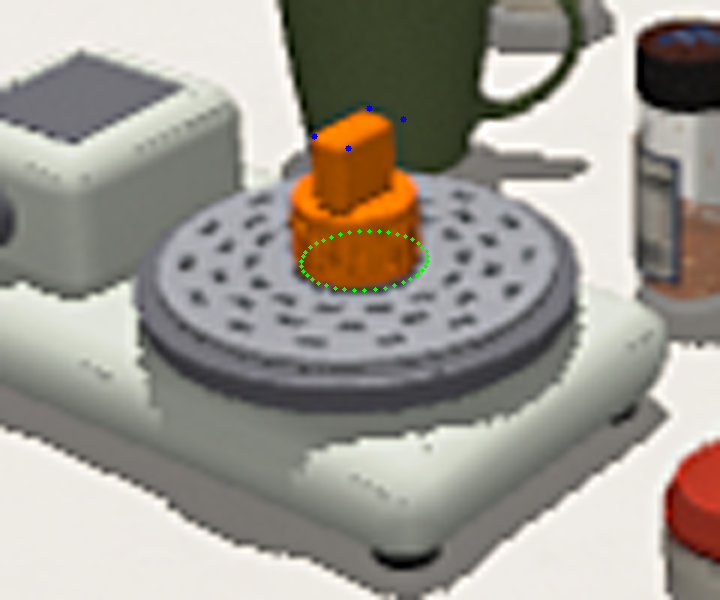

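```bash
cat >> h.py <<'E'
from scipy.spatial.transform import Rotation as Ro
def wrist():
    o=get_obs();im=read_camera("wrist")
    k=calibration("wrist");H=np.array(k["hand_eye"]);K=np.array(k["mtx"])
    w,x,y,z=o["tool_rot"];Rt=Ro.from_quat([x,y,z,w]).as_matrix()
    C=o["eef_pos"]+Rt@H[:3,3]
    def pr(X):
        v=H[:3,:3].T@Rt.T@(np.array(X)-C);th=np.arctan2(np.hypot(v[0],v[1]),v[2]);a=np.arctan2(v[1],v[0])
        return K[:2,2]+K[0,0]*th*np.array([np.cos(a),np.sin(a)])
    def at(u,v,z):
        d=np.array([u,v])-K[:2,2];r=np.hypot(*d);th=r/K[0,0]
        d=Rt@H[:3,:3]@np.array([*(d/r*np.sin(th)),np.cos(th)]);return C+d*(z-C[2])/d[2]
    return o,im,pr,at
E
python3 - <<'E'
from h import *
o,im,pr,at=wrist();print(o["t"],o["eef_pos"],o["tool_rot"],Ro.from_quat(o["tool_rot"][[1,2,3,0]]).as_matrix().round(3).tolist())
cv2.imwrite("pics/w2.png",im[:,:,::-1])
g=cv2.resize(im[150:250,220:340,::-1],None,fx=6,fy=6,interpolation=2)
cv2.imwrite("pics/w2z.png",g)
for p in((207,188),(370,188),(288,109),(288,268)):print(p,at(*p,.06).round(4))
E
```

```text
2.6 [0.53046982 0.06555599 0.20156779] [0.00456961 0.01127765 0.9999206  0.00327384] [[-1.0, 0.023, 0.009], [0.023, 1.0, 0.006], [-0.009, 0.007, -1.0]]
(207, 188) [0.519  0.0068 0.06  ]
(370, 188) [0.5222 0.1567 0.06  ]
(288, 109) [0.4507 0.0812 0.06  ]
(288, 268) [0.6018 0.0797 0.06  ]
```

View pics/w2z.png

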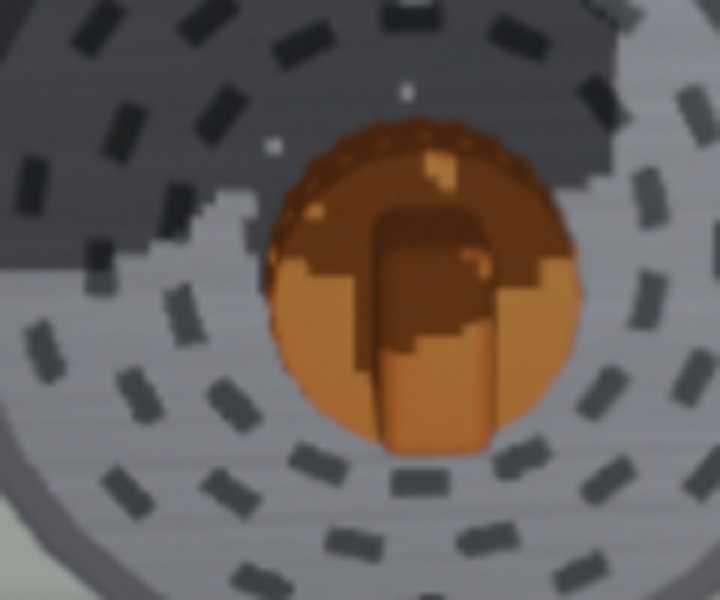

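Run:
```python
from h import *
o,im,pr,at=wrist();print(o["t"],o["eef_pos"])
for p in((381,248),(493,250),(492,455),(384,455),(437,352)):print(p,at(220+p[0]/6-.4,150+p[1]/6-.4,.113).round(4))
for p in((264,290),(583,290)):print(p,at(220+p[0]/6-.4,150+p[1]/6-.4,.089).round(4))
```

```text
2.65 [0.53078344 0.06707664 0.20256616]
(381, 248) [0.5107 0.0757 0.113 ]
(493, 250) [0.5113 0.0895 0.113 ]
(492, 455) [0.5382 0.0896 0.113 ]
(384, 455) [0.5378 0.0758 0.113 ]
(437, 352) [0.5243 0.0826 0.113 ]
(264, 290) [0.5225 0.0605 0.089 ]
(583, 290) [0.5234 0.1042 0.089 ]
```

Call:
{"api": "send_rows", "payload": {
  "motion": "-0.6 1.4 -1 -0.3 0.5 1.3 0;0 0 -2 0 0 0 0;0 0 -1 0 0 0 0;0 0 0 0 0 0 0;0 0 0 0 0 0 0"
}}

```text
t: 3.12
eef_pos: [0.5247, 0.0928, 0.1654]
tool_rot: [0.004, -0.009, 1.0, 0.004]
contact_force: [0.6, -0.4, -0.8]
gripper_width: 0.999
```

Run:
```python
from h import *
o=get_obs();print(o["t"],o["eef_pos"],Ro.from_quat(o["tool_rot"][[1,2,3,0]]).as_matrix().round(4).tolist(),o["q"].round(2),o["joint_vel"].round(3))
```

```text
3.1167 [0.52465751 0.09278083 0.16540973] [[-0.9998, -0.0189, 0.0071], [-0.0189, 0.9998, 0.0082], [-0.0073, 0.008, -0.9999]] [-0.44  0.32  0.19  1.98 -0.09  0.84  1.38] [-0.022  0.006 -0.016  0.006 -0.005 -0.001 -0.005]
```

Call:
{"api": "send_rows", "payload": {
  "motion": "0 -0.5 -0.5 -0.3 0.2 -0.5 0;0 -0.2 -0.5 -0.1 0.1 -0.2 0;0 0 -0.5 0 0 0 0;0 0 -0.2 0 0 0 0;0 0 0 0 0 0 0"
}}

```text
t: 3.53
eef_pos: [0.5255, 0.0867, 0.149]
tool_rot: [0.002, -0.004, 1.0, 0.001]
contact_force: [-0.5, 0.1, 0.4]
gripper_width: 1.001
```

```bash
cat >> h.py <<'E'
def st():
    o=get_obs();R=Ro.from_quat(o["tool_rot"][[1,2,3,0]]).as_matrix()
    print(o["t"],o["eef_pos"].round(4),"yawy",np.degrees(np.arctan2(R[1,1],R[0,1])).round(2),"z",R[:,2].round(4),"q7",o["q"][6].round(3),"v",np.abs(o["joint_vel"]).max().round(3),"F",o["contact_force"].round(1),"T",o["torque"].round(2),"w",o["gripper_width"].round(3))
E
python3 -c "from h import *;st()"
```

```text
Traceback (most recent call last):
  File "h.py", line 24, in st
    print(o["t"],o["eef_pos"].round(4),"yawy",np.degrees(np.arctan2(R[1,1],R[0,1])).round(2),"z",R[:,2].round(4),"q7",o["q"][6].round(3),"v",np.abs(o["joint_vel"]).max().round(3),"F",o["contact_force"].round(1),"T",o["torque"].round(2),"w",o["gripper_width"].round(3))
                                                                                                                                                                                                                                                ^^^^^^^^^^^^^^^^^^^^^^^^
AttributeError: 'float' object has no attribute 'round'
```

Call:
{"api": "send_rows", "payload": {
  "motion": "-0.1 -0.3 -0.8 -0.1 0.1 -0.4 0;0 -0.2 -1 -0.1 0 -0.1 0;0 -0.1 -1 0 0 0 0;0 0 -0.5 0 0 0 0;0 0 0 0 0 0 0;0 0 0 0 0 0 0"
}}

```text
t: 4.03
eef_pos: [0.524, 0.079, 0.1118]
tool_rot: [0.001, 0.002, 1.0, -0.001]
contact_force: [-0.8, -0.4, 0.6]
gripper_width: 0.998
```

```bash
sed -i 's/o\["gripper_width"\].round(3)/o["gripper_width"]/' h.py
python3 -c "from h import *;st()"
```

```text
4.0333 [0.524  0.079  0.1118] yawy 89.79 z [ 0.0012 -0.0029 -1.    ] q7 1.394 v 0.016 F [-0.8 -0.4  0.6] T [-0.   -0.03 -0.03] w 0.9983331034524799
```

Call:
{"api": "send_rows", "payload": {
  "motion": "0 0.1 -0.6 0 0 0 0;0 0.1 -0.6 0 0 0 0;0 0 -0.5 0 0 0 0;0 0 0 0 0 0 0;0 0 0 0 0 0 0"
}}

```text
t: 4.45
eef_pos: [0.5244, 0.0817, 0.0932]
tool_rot: [0.001, 0.002, 1.0, -0.001]
contact_force: [0.0, -0.1, 0.6]
gripper_width: 0.998
```

Run:
```python
from h import *
st();o,im,pr,at=wrist();cv2.imwrite("pics/w3.png",im[:,:,::-1])
im=read_camera("scene");cv2.imwrite("pics/s3.png",cv2.resize(im[140:300,150:350,::-1],None,fx=3.7,fy=3.7,interpolation=2))
```

```text
4.45 [0.5244 0.0817 0.0932] yawy 89.81 z [ 0.0017 -0.0025 -1.    ] q7 1.397 v 0.011 F [ 0.  -0.1  0.6] T [ 0.04  0.03 -0.04] w 0.9984998642742908
```

View pics/w3.png

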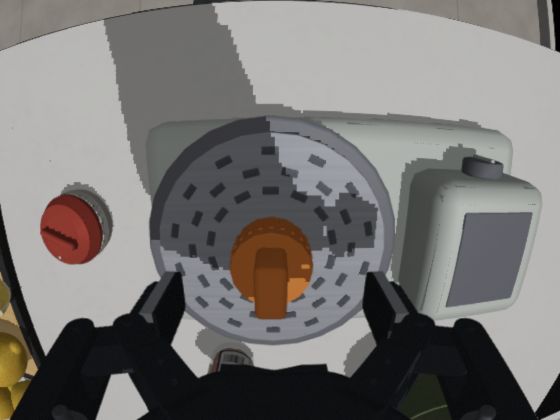

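View pics/s3.png

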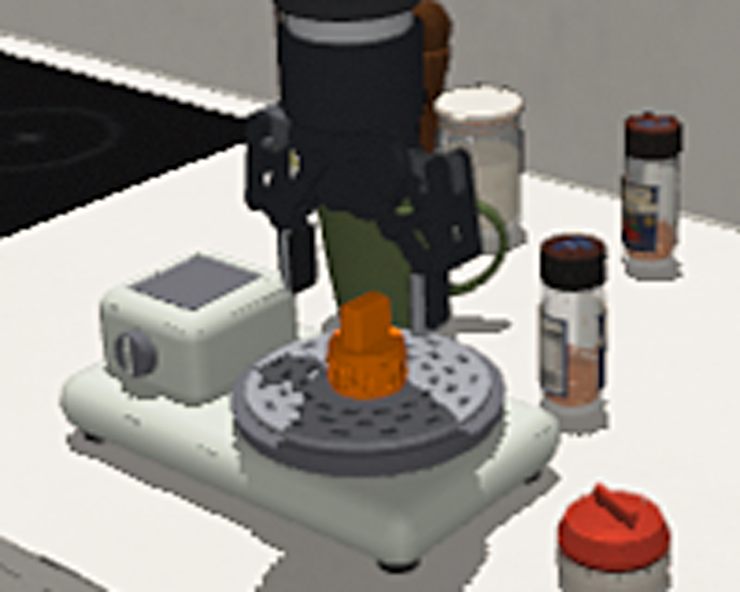

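Call:
{"api": "send_rows", "payload": {
  "motion": "0 0 -0.1 0 0 0 0.5;0 0 0 0 0 0 1;0 0 0 0 0 0 1;0 0 0 0 0 0 1;0 0 0 0 0 0 1;0 0 0 0 0 0 1;0 0 0 0 0 0 1;0 0 0 0 0 0 1",
  "newtons": 50
}}

```text
t: 5.22
eef_pos: [0.5252, 0.0812, 0.0935]
tool_rot: [0.002, 0.002, 1.0, -0.001]
contact_force: [-0.6, -0.5, -1.3]
gripper_width: 0.161
```

Run:
```python
from h import *
st();o,im,pr,at=wrist();cv2.imwrite("pics/w4.png",im[150:420,120:420,::-1])
im=read_camera("scene");cv2.imwrite("pics/s4.png",cv2.resize(im[140:300,150:350,::-1],None,fx=3.7,fy=3.7,interpolation=2))
```

```text
5.2167 [0.5252 0.0812 0.0935] yawy 89.77 z [ 0.0041 -0.0024 -1.    ] q7 1.398 v 0.003 F [-0.6 -0.5 -1.3] T [-0.01 -0.02  0.  ] w 0.1606404370066859
```

View pics/w4.png

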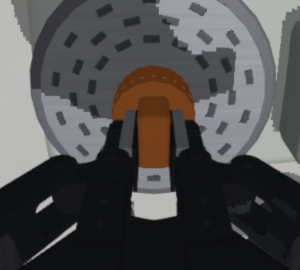

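View pics/s4.png

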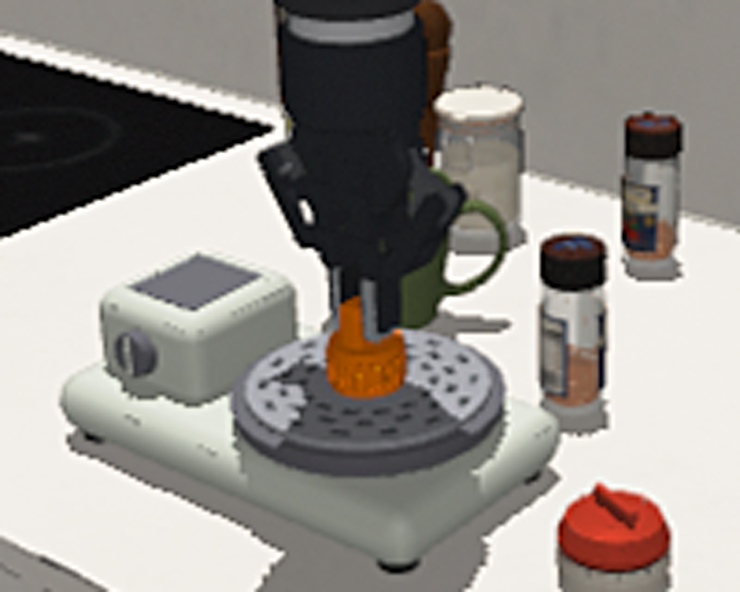

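Call:
{"api": "send_rows", "payload": {
  "motion": "0 0 0 0 0 -3 1;0 0 0 0 0 -3 1;0 0 0 0 0 -3 1;0 0 0 0 0 -3 1;0 0 0 0 0 0 1"
}}

```text
t: 5.73
eef_pos: [0.5248, 0.0813, 0.0934]
tool_rot: [0.001, 0.111, 0.994, -0.001]
contact_force: [-0.1, -0.4, 0.1]
gripper_width: 0.165
```

```bash
python3 -c "from h import *;st()"
```

```text
5.7333 [0.5248 0.0813 0.0934] yawy 77.25 z [ 0.0025 -0.0028 -1.    ] q7 1.213 v 0.049 F [-0.1 -0.4  0.1] T [-0.12 -0.01  0.05] w 0.1653211694940417
```

Call:
{"api": "send_rows", "payload": {
  "motion": "0 0 0 0 0 -4 1;0 0 0 0 0 -4 1;0 0 0 0 0 -4 1;0 0 0 0 0 -4 1;0 0 0 0 0 0 1"
}}

```text
t: 6.15
eef_pos: [0.5248, 0.0814, 0.0934]
tool_rot: [0.001, 0.25, 0.968, -0.001]
contact_force: [0.3, -1.1, 1.4]
gripper_width: 0.165
```

Run:
```python
from h import *
st()
im=read_camera("scene");cv2.imwrite("pics/s5.png",cv2.resize(im[200:280,200:300,::-1],None,fx=7,fy=7,interpolation=2))
o,im,pr,at=wrist();cv2.imwrite("pics/w5.png",im[150:420,120:420,::-1])
```

```text
6.15 [0.5248 0.0814 0.0934] yawy 61.02 z [ 0.0018 -0.0035 -1.    ] q7 0.975 v 0.079 F [ 0.3 -1.1  1.4] T [-0.15  0.06 -0.04] w 0.16516516179691956
```

View pics/s5.png

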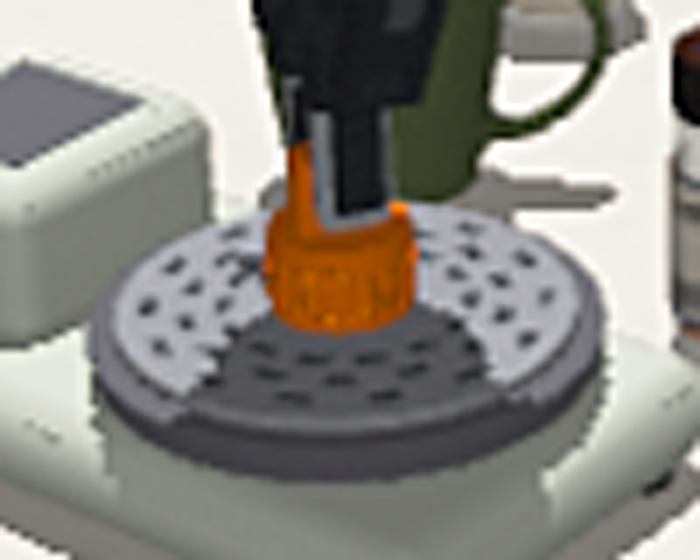

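View pics/w5.png

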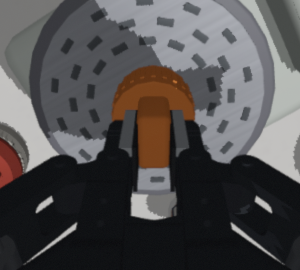

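Call:
{"api": "send_rows", "payload": {
  "motion": "0 0 0 0 0 -4 1;0 0 0 0 0 -4 1;0 0 0 0 0 -4 1;0 0 0 0 0 -4 1;0 0 0 0 0 -4 1;0 0 0 0 0 -4 1;0 0 0 0 0 0 1"
}}

```text
t: 6.83
eef_pos: [0.5247, 0.0807, 0.0934]
tool_rot: [0.001, 0.444, 0.896, -0.002]
contact_force: [-0.6, -0.6, -0.0]
gripper_width: 0.163
```

```bash
python3 -c "from h import *;st()"
```

```text
6.8333 [0.5247 0.0807 0.0934] yawy 37.29 z [-1.0e-04 -3.6e-03 -1.0e+00] q7 0.633 v 0.088 F [-0.6 -0.6 -0. ] T [-0.17 -0.01 -0.01] w 0.16314672212362824
```

Turned −52.5°; continue to about −77°.

Call:
{"api": "send_rows", "payload": {
  "motion": "0 0.03 0 0 0 -4 1;0 0.02 0 0 0 -4 1;0 0 0 0 0 -4 1;0 0 0 0 0 -4 1;0 0 0 0 0 -4 1;0 0 0 0 0 -4 1;0 0 0 0 0 0 1;0 0 0 0 0 0 1"
}}

```text
t: 7.5
eef_pos: [0.5247, 0.08, 0.0934]
tool_rot: [0.001, 0.614, 0.789, -0.002]
contact_force: [-0.4, -0.7, 0.1]
gripper_width: 0.164
```

Run:
```python
from h import *
st()
o,im,pr,at=wrist();cv2.imwrite("pics/w6.png",im[150:420,120:420,::-1])
```

```text
7.5 [0.5247 0.08   0.0934] yawy 14.17 z [-0.0015 -0.0041 -1.    ] q7 0.304 v 0.011 F [-0.4 -0.7  0.1] T [-0.16  0.02 -0.02] w 0.1636294369850169
```

View pics/w6.png

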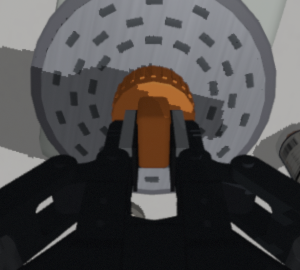

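Call:
{"api": "send_rows", "payload": {
  "motion": "0 0 0.2 0 0 0 1;0 0 0.2 0 0 0 1;0 0 0.2 0 0 0 1;0 0 0.2 0 0 0 1"
}}

```text
t: 7.88
eef_pos: [0.5242, 0.0803, 0.1015]
tool_rot: [0.0, 0.612, 0.791, -0.002]
contact_force: [0.3, -0.3, -0.3]
gripper_width: 0.163
```

```bash
python3 -c "from h import *;st()"
```

```text
7.8833 [0.5242 0.0803 0.1015] yawy 14.6 z [-0.0026 -0.0037 -1.    ] q7 0.301 v 0.053 F [ 0.3 -0.3 -0.3] T [-0.1  -0.13 -0.02] w 0.16265019419713458
```

Call:
{"api": "send_rows", "payload": {
  "motion": "0 0 0.5 0 0 0 1;0 0 1 0 0 0 1;0 0 1 0 0 0 1;0 0 1 0 0 0 1;0 0 1.5 0 0 0 1;0 0 1.5 0 0 0 1;0 0 1.5 0 0 0 1;0 0 1 0 0 0 1;0 0 0.5 0 0 0 1;0 0 0 0 0 0 1;0 0 0 0 0 0 1;0 0 0 0 0 0 1;0 0 0 0 0 0 1"
}}

```text
t: 8.97
eef_pos: [0.5237, 0.0809, 0.2081]
tool_rot: [0.0, 0.611, 0.792, -0.0]
contact_force: [-0.6, -0.3, -1.4]
gripper_width: 0.162
```

Run:
```python
from h import *
st()
im=read_camera("scene");cv2.imwrite("pics/s7.png",cv2.resize(im[140:300,150:350,::-1],None,fx=3.7,fy=3.7,interpolation=2))
o,im,pr,at=wrist();cv2.imwrite("pics/w7.png",im[150:420,120:420,::-1])
```

```text
8.9667 [0.5237 0.0809 0.2081] yawy 14.72 z [-2.e-04 -5.e-04 -1.e+00] q7 0.196 v 0.008 F [-0.6 -0.3 -1.4] T [ 0.03 -0.08  0.05] w 0.16189994204116098
```

View pics/s7.png

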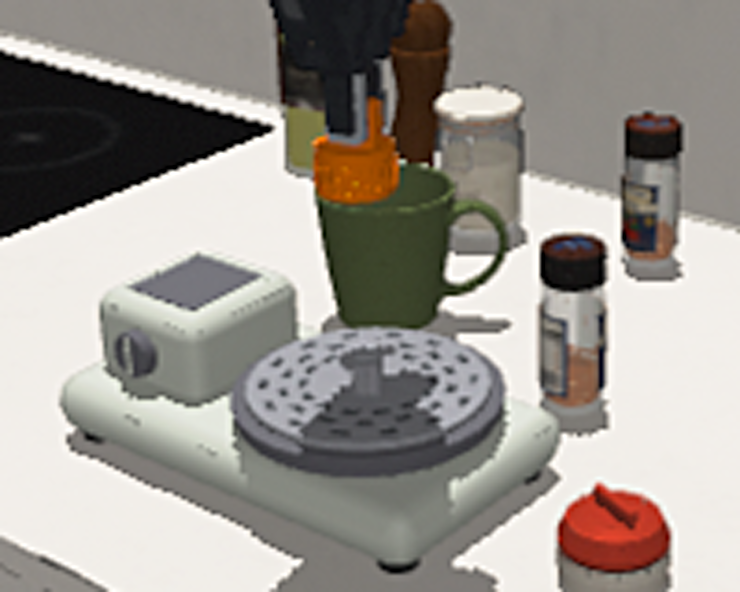

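View pics/w7.png

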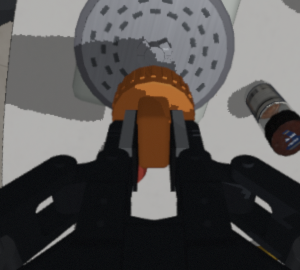

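```bash
python3 -c "
from h import *
st();print(hand_in())"
```

```text
9.0667 [0.5236 0.0808 0.208 ] yawy 14.71 z [-6.e-04 -7.e-04 -1.e+00] q7 0.196 v 0.002 F [ 0.1 -0.9 -2. ] T [ 0.04 -0.05  0.01] w 0.16315927361520371
the job is handed in; nothing more can be done
None
```

The cap is off and was held still in the gripper above the bare spindle when I handed the job in, at about 9.1 s of the 42 s allowed.

- **Thread:** I gripped the bar with 50 N and tried clockwise (seen from above) first. It turned freely with no stop, so I carried on to about 75 degrees. At about 29 and 75 degrees the wrist pictures showed the cap still turning with the gripper.
- **Lift:** The cap came straight up, and I felt no resistance. By the arm's travel its rim ended about 115 mm above the disc and about 1 mm to the side of the spindle axis.
- **Last checks:** The arm was at rest (joint speed 0.002 rad/s), and the fingers held at about 14 mm on the 15 mm bar. In the last pictures the spindle is bare, and the mug, spice jar and timer look unmoved.
- **Disagreements:** The cameras differed by about 3 mm on the spindle's y position; I used a value in between, and the fingers closed with almost no side force. The disc also measured about 150 mm across instead of the given 136 mm, probably because I included its dark outer rim.

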